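# Tip the hot cob out of the roaster and lift it with the tongs

### The arm

A 6-joint arm with a two-finger parallel gripper is mounted at the origin on the work surface. World frame = base frame: x ahead of the robot, y to its left, z up, the work surface at z = 0. Lengths are in m, angles in rad, forces in N, time in s.
With the tool pointing down it reaches from about 0.35 to 0.775 m from the base axis. Payload 7.3 kg.
Tool frame: the origin (TCP) lies between the finger pads; the fingertips stand 14 mm ahead of it and the grasp point (between the pads) lies 5 mm behind it; z points along the fingers, y is the direction in which the jaws open and shut (so a half turn about z gives the same grasp; the last joint's range is limited). The gripper opens to 92 mm and grips with 3 to 60 N. Pads are 19 mm wide; open, the fingers measure 130 mm over their backs; the gripper's body (75 mm by 190 mm) begins 47 mm behind the grasp point.
Start: joints at [-1.385, 0.342, 1.524, -0, 1.275, -0.146], TCP at [0.171, -0.496, 0.241] pointing down, gripper open.
Joint ranges: [-2.53, 2.53], [-0.77, 2.02], [0.04, 2.7], [-1, 4.14], [0.28, 2.66], [-3.11, 3.11]. Speed limits (rad/s): [2.57, 2.57, 3.14, 3.14, 3.14, 3.14].

### API

Orientations are given as a rotation vector (axis times angle).
In Python, from station import state, snapshot, hand_in, spot_in, masks_of, tip_of gives the robot as it stands. The module is installed in compiled form; this text tells all that it offers.
- The arm moves only by the tool jog_arm, never from a script. Its argument "rows" is a list that holds one entry, the list of rows, each a list of 7 numbers: the shift along the tool's x, y, z in units of 15 cm (1.0 is 15 cm), then the turn, a rotation vector about the tool's x, y, z in units of pi rad (1.0 is pi rad), then the opening, from 0 (shut) to 1 (fully open). In form: [[[dx, dy, dz, wx, wy, wz, hand], ...]]. A call has 1 to 10 rows; each row is the pose to reach, as a shift and turn from the pose commanded when the call began, along the tool's axes at that moment, turning the shorter way round; what a row does not reach only later rows make up. A row lasts 1/10 s, in which the tool goes at most 50 mm and 8.59 degrees, less where a joint would pass 70% of its speed; a pose out of reach is approached as far as the arm can. A call with a number of a shift or a turn outside -1 to 1 is refused whole. A call with a gripper value outside its range is refused whole. The fingers move at their own pace and stop on an object; "squeeze" is the grip in N (left out, the last holds). Time passes only in rows, so rows that repeat a pose let the fingers close. It gives the time, the measured TCP pose, the force and the opening at its end, in the units of the state.
- state(): the state, without advancing time (a new reading comes with each control period).
- snapshot(name): name is "side" or "top"; returns a dict with "image" (384x512x3 uint8, red, green, blue), "K" (3x3 intrinsics, pixels), "distortion" ([k1, k2, p1, p2, k3] as OpenCV has them; the pictures are not rectified), "rvec" (rotation vector, rad) and "tvec" (3), from world to camera coordinates, as OpenCV has them. Camera axes: x right, y down, z forward; pixel columns grow to the right and rows downward; lengths in m; the calibration is good to about 2 mm. A picture is of the moment at which its call begins. There is no depth.
- hand_in(): hands the job in, once; it reports no verdict.
Trained networks look in a picture, given as the dict that the camera call returned (one of the last four; its "shot" number tells which), for a name from the list of things; names that differ only in an ending like _2 or _b are one class to them, and where a whole thing is asked for, a point or a joint stands for the part that bears it (a point fixed in the world has none). Each returns a list of dicts, best first, with "confidence" (0 to 1); they miss things now and then, are a little off and sometimes report something else, mostly with a low value. They report only what shows in the picture. A call takes as long as a camera call. They do not tell look-alikes from the thing itself.
- spot_in(target, picture): "at" ([x, y, z] in m, in the coordinates of the camera as it stood for that picture, good to about 4 mm: the middle of the surface that is visible of it).
- masks_of(target, picture): "mask" (384x512 bool, what is visible of it).
- tip_of(target, picture): "at" ([x, y, z] in m, in the coordinates of the camera as it stood for that picture, good to about 4 mm: a listed point, or the origin of a listed thing).
The state is a dict: "t": time; "joint_positions": joint angles; "dq": joint speeds; "joint_torque": joint torques, N m; "tcp_pos": TCP position; "ee_rot": TCP orientation; "wrist_force": force on the tool from outside, world axes, zero at the start; "ft_torque": the same for the moment, N m; "opening": finger opening in m.
Only numpy, scipy, OpenCV 4.12 (cv2) and the standard library are available. Lean on these libraries where they do the work, as an engineer would, in place of code of your own. Each camera call takes 0.05 s, during which the arm holds its last target. There are 200 camera calls.

### The job

Lift the handle end of the roaster's pan to tip it to about 40 degrees, so that the hot cob piece rolls out into the V-shaped rest in front of it, and bring the pan back down level. Then take the kitchen tongs, close their jaws on the two ends of the cob and lift it about 10 cm off the rest, keeping the tongs about level; finish while still holding it up, still, in the tongs. Never touch the hot cob with the gripper or let it fall on the ledge, and leave everything else where it stands.

Things in the scene. Friction and masses are not known exactly. Their poses are not given: they have to be found in the camera images.
- pan (a joint): tilt of the roaster's steel pan, rad: 0 = level (rests on a stop), grows as the handle side is lifted, hard stop at 0.85. The pan (103 mm long, 68 wide, walls 26 high, open at the hinge end, 0.4 kg) falls back level if let go.
- pan_handle (a point): middle of the pan's round wooden handle bar, 12 mm thick, parallel to the hinge axis, 60 mm free between its stays; 150 mm out from the hinge and 22 above it when level; swings with the pan. Pan wall 41 mm from the bar's near side, free outside and 60 mm below. Pinch from above, fingers either side; the bar may turn in them. Axes turn with the pan: x hinge to handle, y along the bar.
- pan_hinge (a point): middle of the pan's hinge axis, at its open lip, 62 mm above the ledge; axes as pan_handle, turning with the pan.
- rest_center (a point): where the cob's centre lies once in the V-shaped steel rest before the pan's lip: 60 mm above the ledge, 34 mm from the hinge, away from the handle. x level towards pan and handle, y along the hinge axis, z up; fixed. The rest is 36 mm wide in y, so the cob's ends stick out about 10 mm each; a stop plate, also 36 mm wide, stands 29 mm towards -x, up to 95 mm above the ledge.
- cob_center (a point): centre of the hot maize cob piece: cylinder 44 mm in diameter, 56 long, about 80 g, lying along y of rest_center in the pan and in the rest (up to some 5 mm off its middle). It starts in the pan behind a low ridge, rolls over it once the pan is tilted past about 0.46 rad, then over the lip into the rest. Axes roll with it.
- tongs_grip (a point): where to hold the steel tongs (250 mm long, 110 g, flat on the ledge): midway between the two black handle pads, 16 mm above their underside. x hinge to jaws, y across (squeeze along it), z up. Pads 56 mm long, 32 high; 65 mm over their outsides when sprung open, 47 when closed on the cob's length. A spring opens them with 6 to 8 N per pad: keep gripping. Jaws move 1.9 times as far as pads.
- tongs_jaws (a point): midpoint between the flat jaw plates at the front of the tongs, 105 mm ahead (+x) of tongs_grip, same height. Each jaw is 34 mm long (17 mm either way in x), 32 high, 4 thick. Gap 91 mm when sprung open, about 77 when the pads are squeezed to 58 mm across. Both arms move symmetrically.
- tong_l: left arm of the tongs with pad and jaw (origin at its hinge at the back end, 8 mm left of the midline, on the underside)
- tong_r: right arm of the tongs, likewise, 8 mm right of the midline
- cob: the same cob piece as solid; its origin is on its surface and rolls with it, use cob_center for its position
- molcajete: basalt molcajete (three-legged mortar) with its pestle leaning in it, 166 mm across, up to 170 mm high with the pestle; origin at the centre of its underside. Leave it alone.
- warmer: round terracotta tortilla warmer with its lid on, 194 mm across, 118 mm high; origin at the centre of its underside. Leave it alone.
- squeezer: steel lime squeezer lying on the ledge, 210 mm long, 66 mm wide, 50 mm high; no part of this job though it too is steel and long; origin at the middle of its underside. Leave it alone.
- lighter: white plastic push-button wand lighter, 225 mm long, 26 mm wide, 27 mm high; origin at the centre of its underside. Leave it alone.
- salt_jar: glass salt jar with a steel cap, 56 mm across, 85 mm high; origin at the centre of its underside. Leave it alone.
- lime_bowl: white bowl with four limes, 140 mm across, 65 mm high; origin at the centre of its underside. Leave it alone.
Things that resemble listed ones, but are neither listed nor needed, are in the scene too. Of the things like the cob, leave any that is pink; of the rest the larger one is meant.

How it is judged:
On the way, in this order (a step that is already met when the one before it is completed fails the run):
1. the pan is tipped to about 40 degrees (33 to 47) (value of joint pan between 0.58 and 0.82 rad), for 0.2 s.
2. the pan is level again and the cob lies in the rest (value of joint pan below 0.06 rad and distance between cob_center and rest_center below 0.015 m and linear speed of cob below 0.03 m/s), for 0.2 s.
At the end, for the whole second after the job is handed in: Gripper presses both tongs arms and both jaws press the cob (each over 1 N); cob centre within 28 mm of the jaws' midpoint, over 60 mm above its place in the rest, slower than 40 mm/s; tongs level and cob across the jaws within 28 degrees; robot not touching the cob; pan level (0.06 rad) (z of cob_center in the frame of rest_center above 0.06 m and contact force between each of tong_l, tong_r and cob above 1 N and contact force between the fingers and tong_l above 1 N and contact force between the fingers and tong_r above 1 N and distance between cob_center and tongs_jaws below 0.028 m and angle between tongs_grip's own z axis and vertical below 0.5 rad and angle between the y axis of cob_center and the y axis of tongs_grip, either way round below 0.5 rad and contact force between the arm and cob below 0.1 N and linear speed of cob below 0.04 m/s and value of joint pan below 0.06 rad); the arm keeps its last pose, push and grip.
It fails at once if the robot itself touches the hot cob (contact force between any of the fingers, the arm and cob above 0.5 N).
It fails at once if the cob falls on the ledge (height (world z) of cob_center below 0.04 m).
It fails at once if another thing on the ledge is moved more than 30 mm (distance of any of molcajete, warmer, squeezer, lighter, salt_jar, lime_bowl from where it was at the start of the episode above 0.03 m).
It also fails if it takes over 59 s, if anything falls off the work surface, if the arm or the gripper's body presses on something with over 40 N, if the wrist force passes 120 N, or if a joint passes its speed limit or range.

## Working session

There is one attempt and no reset: what is moved stays moved. The work goes in short steps, Python scripts to look and compute and a tool call to move; the robot and the scene stay as the last step left them, time stands still between calls to the robot, and variables do not carry over. Pictures are saved under pics/ and viewed, about 8 in all and at most 12, crops included, and the job is handed in when it is done.

Besides the shell and the picture viewer there is one more tool, called by a JSON object that holds its "name" and its "arguments", one argument or row to a line. jog_arm: Moves the arm, as the interface text tells. Shifts and turns lie within -1 to 1; 1 stands for 15 cm of shift or pi rad of turn. Its arguments: {"type":"object","properties":{"rows":{"type":"array","items":{"type":"array","items":{"type":"array","items":{"type":"number"}}}},"squeeze":{"type":"number"}},"required":["rows"]}

```bash
mkdir -p pics; cat > h.py <<'E'
import numpy as np, cv2
from scipy.spatial.transform import Rotation as R
from station import *
def cam(s): 
    return R.from_rotvec(np.ravel(s["rvec"])), np.ravel(s["tvec"])
def toW(s,p):
    r,t=cam(s); return r.inv().apply(np.array(p)-t)
def proj(s,P):
    return cv2.projectPoints(np.array(P,float).reshape(-1,3),np.array(s["rvec"],float),np.array(s["tvec"],float),s["K"],np.array(s["distortion"],float))[0].reshape(-1,2)
def ray(s,uv):
    x=cv2.undistortPoints(np.array(uv,float).reshape(-1,1,2),s["K"],np.array(s["distortion"],float)).reshape(-1,2)[0]
    r,t=cam(s); d=r.inv().apply([x[0],x[1],1]); return r.inv().apply(-t), d/np.linalg.norm(d)
def tri(rays):
    A=sum(np.eye(3)-np.outer(d,d) for o,d in rays); b=sum((np.eye(3)-np.outer(d,d))@o for o,d in rays)
    return np.linalg.solve(A,b)
def save(s,n): cv2.imwrite(f"pics/{n}.png",s["image"][:,:,::-1])
E
python3 - <<'E'
from h import *
ss={n:snapshot(n) for n in("side","top")}
cv2.imwrite("pics/a.png",cv2.resize(np.vstack([ss[n]["image"] for n in ss])[:,:,::-1],None,fx=.78,fy=.78))
save(ss["side"],"side");save(ss["top"],"top")
for n,s in ss.items():
    r,t=cam(s);print(n,"cam at",r.inv().apply(-t).round(3))
    for k in["pan_handle","pan_hinge","rest_center","cob_center","tongs_grip","tongs_jaws","tong_l","tong_r","molcajete","warmer","squeezer","lighter","salt_jar","lime_bowl"]:
        for d in tip_of(k,s)[:4]:
            w=toW(s,d["at"]);print(k,round(d["confidence"],2),w.round(3),proj(s,w).round()[0])
print(state())
E
```

```text
side cam at [0.194 0.984 0.936]
pan_handle 0.64 [0.513 0.231 0.086] [247. 228.]
pan_hinge 0.82 [0.498 0.084 0.065] [267. 206.]
pan_hinge 0.46 [ 0.495 -0.357  0.003] [301. 155.]
rest_center 0.73 [0.495 0.05  0.066] [271. 200.]
cob_center 0.71 [0.505 0.154 0.084] [258. 214.]
cob_center 0.67 [ 0.369 -0.072 -0.002] [311. 202.]
cob_center 0.6 [0.372 0.126 0.012] [296. 234.]
cob_center 0.58 [0.361 0.215 0.026] [292. 251.]
tongs_grip 0.83 [ 0.508 -0.245  0.013] [290. 166.]
tongs_jaws 0.75 [ 0.517 -0.138  0.018] [281. 179.]
tong_l 0.58 [ 0.51  -0.361 -0.001] [298. 154.]
tong_l 0.44 [ 0.49  -0.359  0.002] [302. 155.]
tong_r 0.58 [ 0.51  -0.361 -0.001] [298. 154.]
tong_r 0.44 [ 0.49  -0.359  0.002] [302. 155.]
molcajete 0.72 [0.504 0.154 0.086] [258. 214.]
molcajete 0.67 [ 0.73  -0.251 -0.002] [243. 157.]
molcajete 0.38 [0.374 0.474 0.003] [259. 321.]
warmer 0.72 [ 0.727  0.265 -0.   ] [186. 235.]
squeezer 0.83 [0.72  0.006 0.003] [221. 191.]
lighter 0.64 [ 0.519 -0.142  0.018] [281. 178.]
lighter 0.57 [0.718 0.004 0.   ] [221. 191.]
lighter 0.47 [ 0.365 -0.073  0.002] [312. 201.]
salt_jar 0.7
[... 945 characters left out ...]
0.89 [0.373 0.475 0.004] [ 98. 253.]
{'t': 1.5, 'joint_positions': array([-1.38501034e+00,  3.42009092e-01,  1.52412628e+00,  4.56378905e-05,
        1.27540745e+00, -1.46001969e-01]), 'dq': array([ 0.00170565, -0.0019306 , -0.00031692, -0.00030109, -0.00049561,
       -0.0006809 ]), 'joint_torque': array([ 1.38975474e-04, -4.31128478e+01, -2.44476897e+01,  7.18855415e-02,
        4.84532153e-02, -3.44681297e-06]), 'tcp_pos': array([ 0.17104414, -0.49636152,  0.2407266 ]), 'ee_rot': array([3.09841729e+00, 5.18755410e-01, 7.01256115e-05]), 'wrist_force': array([-0.43391094,  0.48495302, -0.47149912]), 'ft_torque': array([-0.00823349,  0.00801555,  0.03611344]), 'opening': 0.09166421335059356}
```

```bash
python3 -c "
import cv2,numpy as np
print(cv2.imread('pics/a.png').shape)"
```

```text
(599, 399, 3)
```

```bash
python3 -c "
import cv2,numpy as np
a=cv2.imread('pics/top.png')[110:300,70:410];b=cv2.imread('pics/side.png')[130:340,160:350]
cv2.imwrite('pics/top_c.png',cv2.resize(a,None,fx=2.3,fy=2.3,interpolation=3))
cv2.imwrite('pics/side_c.png',cv2.resize(b,None,fx=2.8,fy=2.8,interpolation=3))"
```

```text
(no output)
```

View pics/top_c.png

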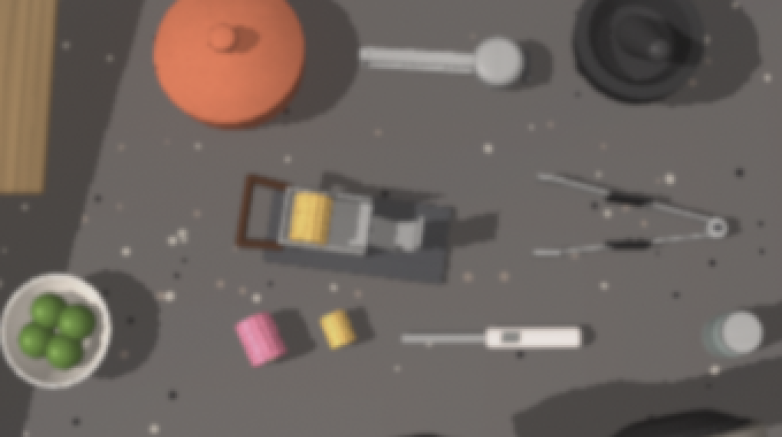

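View pics/side_c.png

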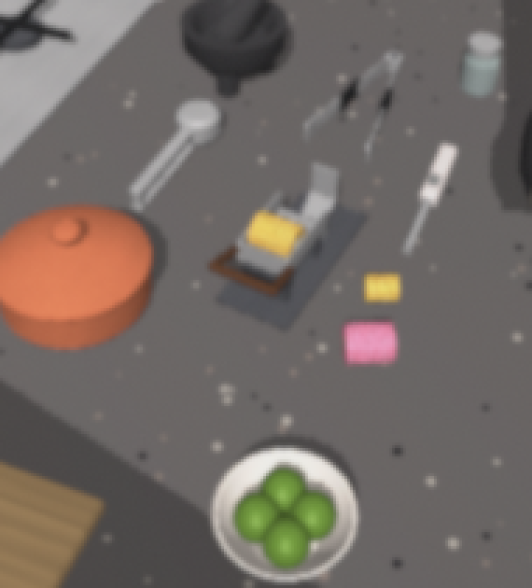

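Candidates in the top view:
- **Cob:** the large yellow one in the pan (205,206) is the one meant. The pink one (183,259) and the small yellow one (217,253) stay.
- **Tongs:** (342,208) is the hinged V with black pads. The squeezer (258,140) and lighter (284,257) are not them.

Both crops show the same thing, and the two views agree to about 5 mm. I'm moving towards the pan handle now.

{"name": "jog_arm", "arguments": {
  "rows": [
    [[1.0, -0.85, 0, 0, 0, 0.1456, 0.4], [1.0, -0.85, 0, 0, 0, 0.1456, 0.4], [1.0, -0.85, 0, 0, 0, 0.1456, 0.4], [1.0, -0.85, 0, 0, 0, 0.1456, 0.4], [1.0, -0.85, 0, 0, 0, 0.1456, 0.4], [1.0, -0.85, 0, 0, 0, 0.1456, 0.4]]
  ],
  "squeeze": 20
}}

```text
t: 2.1
tcp_pos: [0.2719, -0.3264, 0.2411]
ee_rot: [3.134, -0.192, 0.001]
wrist_force: [1.0, -0.6, 0.6]
opening: 0.0488
```

{"name": "jog_arm", "arguments": {
  "rows": [
    [[0.75, -0.97, 0, 0, 0, 0, 0.4], [0.75, -0.97, 0, 0, 0, 0, 0.4], [0.75, -0.97, 0, 0, 0, 0, 0.4], [0.75, -0.97, 0, 0, 0, 0, 0.4], [0.75, -0.97, 0, 0, 0, 0, 0.4]]
  ]
}}

```text
t: 2.6
tcp_pos: [0.4033, -0.1957, 0.2406]
ee_rot: [-3.136, 0.192, -0.001]
wrist_force: [-0.5, -0.5, 1.1]
opening: 0.0366
```

{"name": "jog_arm", "arguments": {
  "rows": [
    [[0.69, -0.96, 0, 0, 0, 0, 0.4], [0.69, -0.96, 0, 0, 0, 0, 0.4], [0.69, -0.96, 0, 0, 0, 0, 0.4], [0.69, -0.96, 0, 0, 0, 0, 0.4], [0.69, -0.96, 0, 0, 0, 0, 0.4]]
  ]
}}

```text
t: 3.1
tcp_pos: [0.5237, -0.0665, 0.2401]
ee_rot: [-3.136, 0.194, -0.0]
wrist_force: [-1.0, -0.9, -0.7]
opening: 0.0368
```

{"name": "jog_arm", "arguments": {
  "rows": [
    [[-0.1, -1, 0, 0, 0, 0, 0.4], [-0.1, -1, 0, 0, 0, 0, 0.4], [-0.1, -1, 0, 0, 0, 0, 0.4], [-0.1, -1, 0, 0, 0, 0, 0.4]]
  ]
}}

```text
t: 3.5
tcp_pos: [0.5256, 0.0865, 0.2406]
ee_rot: [-3.135, 0.191, 0.0]
wrist_force: [0.4, -0.7, -0.3]
opening: 0.0369
```

```bash
cat >> h.py <<'E'
def ax(s): return R.from_rotvec(s["ee_rot"]).as_matrix()
def plan(target,yaw,s=None,start=None,startR=None):
    s=s or state(); p=s["tcp_pos"] if start is None else start; M=ax(s) if startR is None else startR
    T=np.column_stack([[np.cos(yaw),np.sin(yaw),0],[np.sin(yaw),-np.cos(yaw),0],[0,0,-1]])
    return (M.T@(np.array(target)-p)/.15).round(3),(R.from_matrix(M.T@T).as_rotvec()/np.pi).round(4)
E
python3 - <<'E'
from h import *
ks=["pan_handle","pan_hinge","rest_center","cob_center"]
for n in("side","top"):
    s=snapshot(n)
    for k in ks:
        for d in tip_of(k,s)[:2]:
            w=toW(s,d["at"]);print(n,k,round(d["confidence"],2),w.round(4))
    if n=="top": m=masks_of("pan_handle",s); print([(round(x["confidence"],2),x["mask"].sum(),np.argwhere(x["mask"]).mean(0)) for x in m])
s=state();print(s["t"],s["tcp_pos"],s["joint_positions"].round(3),s["opening"],s["wrist_force"],plan([.516,.234,.15],-.125,s))
E
```

```text
side pan_handle 0.73 [0.5132 0.2302 0.0845]
side pan_hinge 0.96 [0.4976 0.0831 0.0651]
side rest_center 0.85 [0.4918 0.0486 0.0639]
side rest_center 0.55 [ 0.5162 -0.1427  0.019 ]
side cob_center 0.63 [0.3601 0.2139 0.0245]
side cob_center 0.57 [0.5058 0.1532 0.0852]
top pan_handle 0.66 [0.5131 0.2355 0.0869]
top pan_hinge 0.66 [0.4948 0.0887 0.0594]
top rest_center 0.92 [0.4908 0.0502 0.0567]
top cob_center 0.7 [0.5026 0.1549 0.0844]
top cob_center 0.53 [0.3601 0.2202 0.0205]
[(0.58, np.int64(542), array([202.89298893, 203.73800738]))]
4.05 [0.52588319 0.08310972 0.24070563] [ 0.013  0.356  1.504 -0.     1.282  1.71 ] 0.03671659629903008 [ 0.97634656 -0.28367253 -0.28522927] (array([-0.193, -0.99 ,  0.605]), array([ 0.0001, -0.    , -0.0006]))
```

{"name": "jog_arm", "arguments": {
  "rows": [
    [[-0.2, -0.985, 0.3, 0, 0, 0, 0.4], [-0.2, -0.985, 0.3, 0, 0, 0, 0.4], [-0.2, -0.985, 0.3, 0, 0, 0, 0.4], [-0.2, -0.985, 0.3, 0, 0, 0, 0.4], [-0.2, -0.985, 0.6, 0, 0, 0, 0.4], [-0.2, -0.985, 0.6, 0, 0, 0, 0.4], [-0.2, -0.985, 0.6, 0, 0, 0, 0.4]]
  ]
}}

```text
t: 4.75
tcp_pos: [0.5145, 0.2335, 0.1508]
ee_rot: [3.134, -0.198, -0.003]
wrist_force: [-0.6, -0.1, 0.0]
opening: 0.0369
```

```bash
python3 - <<'E'
from h import *
t=snapshot("top");s=snapshot("side")
a=t["image"][150:260,140:260];b=s["image"][150:290,190:340]
cv2.imwrite("pics/ab.png",np.hstack([cv2.resize(a,(390,360),interpolation=3),cv2.resize(b,(386,360),interpolation=3)])[:,:,::-1])
x=state();print(x["t"],x["tcp_pos"],x["opening"],plan([.515,.2335,.0795],-.126,x))
E
```

```text
4.85 [0.51573396 0.23381031 0.15257011] 0.03685480943421049 (array([-0.006,  0.003,  0.487]), array([-0.0003, -0.0008, -0.0002]))
```

View pics/ab.png

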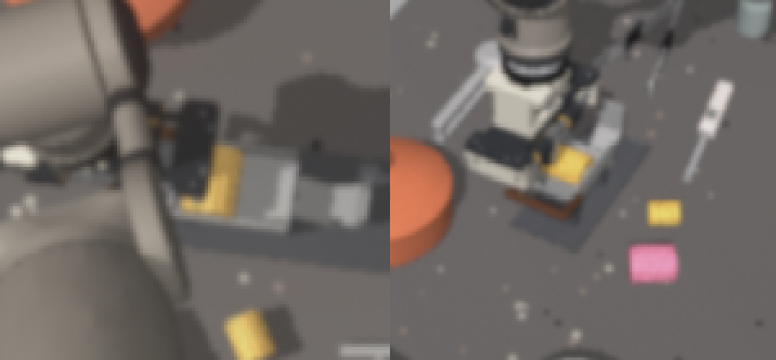

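The gripper is above the handle bar, just left of the cob at crop (200,180), and clear of the warmer. I'm going down now.

{"name": "jog_arm", "arguments": {
  "rows": [
    [[0, 0, 0.2, 0, 0, 0, 0.4], [0, 0, 0.3, 0, 0, 0, 0.4], [0, 0, 0.4, 0, 0, 0, 0.4], [0, 0, 0.487, 0, 0, 0, 0.4], [0, 0, 0.487, 0, 0, 0, 0.4]]
  ]
}}

```text
t: 5.35
tcp_pos: [0.5144, 0.2337, 0.0772]
ee_rot: [3.135, -0.198, -0.002]
wrist_force: [-1.0, 1.1, -0.6]
opening: 0.0367
```

{"name": "jog_arm", "arguments": {
  "rows": [
    [[0, 0, 0, 0, 0, 0, 0.25], [0, 0, 0, 0, 0, 0, 0], [0, 0, 0, 0, 0, 0, 0], [0, 0, 0, 0, 0, 0, 0]]
  ],
  "squeeze": 15
}}

```text
t: 5.75
tcp_pos: [0.5149, 0.2343, 0.0783]
ee_rot: [-3.135, 0.197, -0.002]
wrist_force: [0.3, 0.7, 1.9]
opening: 0.0112
```

```bash
python3 - <<'E'
from h import *
x=state();print(x["t"],x["tcp_pos"],x["opening"],x["wrist_force"])
# arc (dx along pan x, dz) in tool units: tool y = -pan x, tool z = -up
for a in np.arange(.05,.76,.05):
    X=.150*np.cos(a)-.022*np.sin(a)-.150; Z=.150*np.sin(a)+.022*np.cos(a)-.022
    print(a.round(2),(-X/.15).round(3),(-Z/.15).round(3))
E
```

```text
5.75 [0.51491088 0.23425941 0.07831063] 0.011234361346247938 [0.34121878 0.67367245 1.87883693]
0.05 0.009 -0.05
0.1 0.02 -0.099
0.15 0.033 -0.148
0.2 0.049 -0.196
0.25 0.067 -0.243
0.3 0.088 -0.289
0.35 0.111 -0.334
0.4 0.136 -0.378
0.45 0.163 -0.42
0.5 0.193 -0.461
0.55 0.224 -0.501
0.6 0.257 -0.539
0.65 0.293 -0.575
0.7 0.33 -0.61
0.75 0.368 -0.642
```

{"name": "jog_arm", "arguments": {
  "rows": [
    [[0, 0.009, -0.05, 0, 0, 0, 0], [0, 0.02, -0.099, 0, 0, 0, 0], [0, 0.033, -0.148, 0, 0, 0, 0], [0, 0.049, -0.196, 0, 0, 0, 0], [0, 0.067, -0.243, 0, 0, 0, 0], [0, 0.088, -0.289, 0, 0, 0, 0], [0, 0.111, -0.334, 0, 0, 0, 0], [0, 0.136, -0.378, 0, 0, 0, 0], [0, 0.136, -0.378, 0, 0, 0, 0]]
  ]
}}

```text
t: 6.65
tcp_pos: [0.5123, 0.2146, 0.1361]
ee_rot: [-3.133, 0.198, -0.003]
wrist_force: [1.2, 6.5, 1.5]
opening: 0.0115
```

```bash
python3 - <<'E'
from h import *
x=state();print(x["t"],x["tcp_pos"],x["opening"],x["wrist_force"],x["ee_rot"])
s=snapshot("side")
for k in["pan_handle","pan_hinge","cob_center"]:
    for d in tip_of(k,s)[:2]: print(k,round(d["confidence"],2),toW(s,d["at"]).round(4))
E
```

```text
6.65 [0.51227231 0.21459037 0.13609786] 0.011470215161545467 [1.21427393 6.46107478 1.49035239] [-3.13329087e+00  1.97718786e-01 -2.93616663e-03]
pan_handle 0.64 [0.5112 0.2118 0.1414]
pan_handle 0.61 [0.4967 0.0873 0.0653]
pan_hinge 0.58 [0.4968 0.0818 0.0634]
cob_center 0.61 [0.3734 0.1254 0.0172]
cob_center 0.48 [0.3605 0.2154 0.027 ]
```

{"name": "jog_arm", "arguments": {
  "rows": [
    [[0, 0.027, -0.042, 0, 0, 0, 0], [0, 0.057, -0.083, 0, 0, 0, 0], [0, 0.088, -0.123, 0, 0, 0, 0], [0, 0.121, -0.161, 0, 0, 0, 0], [0, 0.157, -0.197, 0, 0, 0, 0], [0, 0.179, -0.218, 0, 0, 0, 0], [0, 0.179, -0.218, 0, 0, 0, 0], [0, 0.179, -0.218, 0, 0, 0, 0], [0, 0.179, -0.218, 0, 0, 0, 0], [0, 0.179, -0.218, 0, 0, 0, 0]]
  ]
}}

```text
t: 7.85
tcp_pos: [0.509, 0.1895, 0.1693]
ee_rot: [-3.131, 0.197, -0.004]
wrist_force: [-0.8, 11.1, 8.3]
opening: 0.0115
```

```bash
python3 - <<'E'
from h import *
x=state();print(x["t"],x["tcp_pos"],x["opening"],x["wrist_force"],x["ee_rot"])
s=snapshot("side");t=snapshot("top")
for q in(s,t):
  for k in["pan_handle","cob_center"]:
    for d in tip_of(k,q)[:3]: print(k,round(d["confidence"],2),toW(q,d["at"]).round(4))
a=t["image"][150:260,140:260];b=s["image"][150:290,190:340]
cv2.imwrite("pics/ac.png",np.hstack([cv2.resize(a,(390,360),interpolation=3),cv2.resize(b,(386,360),interpolation=3)])[:,:,::-1])
E
```

```text
7.85 [0.50897247 0.18954864 0.16925414] 0.011460832684532149 [-0.80373966 11.13185584  8.33904217] [-3.13089535  0.19665605 -0.00444911]
pan_handle 0.57 [0.5057 0.1854 0.1742]
cob_center 0.74 [0.3562 0.2173 0.0276]
cob_center 0.64 [0.4927 0.0514 0.0639]
cob_center 0.52 [0.3755 0.1263 0.0148]
pan_handle 0.75 [0.513  0.1922 0.1737]
cob_center 0.74 [0.4889 0.0529 0.0562]
cob_center 0.5 [0.3764 0.1248 0.0185]
```

View pics/ac.png

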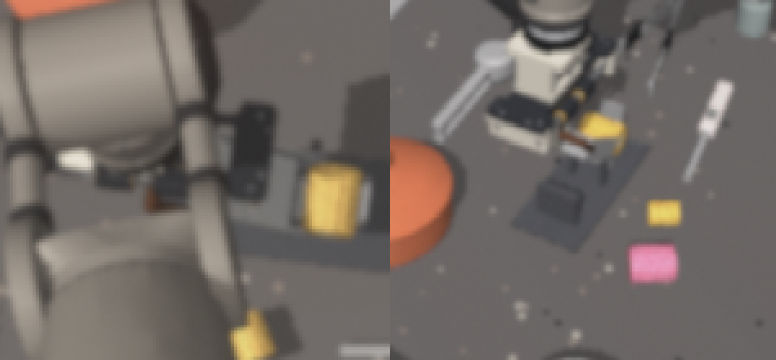

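The cob lies in the rest, at crop (333,200) in the top view and (0.491, 0.052) in world. I'm lowering the pan back along the same arc.

{"name": "jog_arm", "arguments": {
  "rows": [
    [[0, -0.058, 0.057, 0, 0, 0, 0], [0, -0.122, 0.135, 0, 0, 0, 0], [0, -0.179, 0.218, 0, 0, 0, 0], [0, -0.227, 0.307, 0, 0, 0, 0], [0, -0.266, 0.4, 0, 0, 0, 0], [0, -0.295, 0.497, 0, 0, 0, 0], [0, -0.306, 0.546, 0, 0, 0, 0], [0, -0.315, 0.596, 0, 0, 0, 0], [0, -0.315, 0.596, 0, 0, 0, 0]]
  ]
}}

```text
t: 9.05
tcp_pos: [0.5149, 0.2342, 0.077]
ee_rot: [3.135, -0.197, 0.001]
wrist_force: [4.0, 3.5, -1.8]
opening: 0.0113
```

{"name": "jog_arm", "arguments": {
  "rows": [
    [[0, 0, 0, 0, 0, 0, 0.2], [0, 0, 0, 0, 0, 0, 0.4], [0, 0, 0, 0, 0, 0, 0.4], [0, 0, 0, 0, 0, 0, 0.4]]
  ]
}}

```text
t: 9.45
tcp_pos: [0.5143, 0.2339, 0.0775]
ee_rot: [3.135, -0.197, -0.001]
wrist_force: [-0.3, -0.1, 0.0]
opening: 0.0351
```

{"name": "jog_arm", "arguments": {
  "rows": [
    [[0, 0, -0.2, 0, 0, 0, 0.4], [0, 0, -0.5, 0, 0, 0, 0.4], [0, 0, -0.8, 0, 0, 0, 0.4], [0, 0, -1, 0, 0, 0, 0.4], [0, 0, -1, 0, 0, 0, 0.4]]
  ]
}}

```text
t: 9.95
tcp_pos: [0.5165, 0.2347, 0.2327]
ee_rot: [-3.132, 0.197, -0.014]
wrist_force: [0.3, 0.9, 0.4]
opening: 0.0369
```

```bash
python3 - <<'E'
from h import *
x=state();print(x["t"],x["tcp_pos"],x["opening"],x["wrist_force"],x["ee_rot"])
for n in("side","top"):
  q=snapshot(n)
  for k in["pan_handle","pan_hinge","cob_center","tongs_grip","tongs_jaws","tong_l"]:
    for d in tip_of(k,q)[:3]: print(n,k,round(d["confidence"],2),toW(q,d["at"]).round(4))
E
```

```text
9.95 [0.51651642 0.23472281 0.23271878] 0.03688450266245019 [0.2650265  0.88003255 0.35097562] [-3.13239037  0.19701031 -0.0138711 ]
side pan_handle 0.94 [0.514  0.2308 0.083 ]
side pan_hinge 0.63 [0.4972 0.0853 0.0632]
side cob_center 0.79 [0.3592 0.2182 0.026 ]
side cob_center 0.77 [0.4938 0.0504 0.0603]
side cob_center 0.58 [0.3775 0.1229 0.017 ]
side tongs_grip 0.62 [ 0.5069 -0.2485  0.0138]
side tongs_grip 0.53 [0.5121 0.2308 0.0844]
side tongs_jaws 0.86 [ 0.5155 -0.1412  0.0196]
side tong_l 0.64 [ 0.509  -0.3617 -0.0039]
side tong_l 0.43 [ 0.4917 -0.3578  0.0036]
top pan_handle 0.79 [0.518  0.2372 0.0858]
top pan_handle 0.67 [ 0.5215 -0.1367  0.0164]
top pan_hinge 0.59 [0.4957 0.0903 0.0571]
top pan_hinge 0.49 [0.5144 0.2385 0.0877]
top cob_center 0.77 [0.4904 0.0533 0.0605]
top cob_center 0.75 [0.3783 0.129  0.019 ]
top tongs_grip 0.87 [ 0.5107 -0.2423  0.0134]
top tongs_jaws 0.8 [ 0.5216 -0.1389  0.0184]
top tong_l 0.77 [ 0.4959 -0.3525 -0.0063]
top tong_l 0.56 [ 0.5077 -0.3625 -0.0014]
```

{"name": "jog_arm", "arguments": {
  "rows": [
    [[0, 1, 0, 0, 0, -0.5144, 1], [0, 1, 0, 0, 0, -0.5144, 1], [0, 1, 0, 0, 0, -0.5144, 1], [0, 1, 0, 0, 0, -0.5144, 1], [0, 1, 0, 0, 0, -0.5144, 1], [0, 1, 0, 0, 0, -0.5144, 1], [0, 1, 0, 0, 0, -0.5144, 1], [0, 1, 0, 0, 0, -0.5144, 1], [0, 1, 0, 0, 0, -0.5144, 1], [0, 1, 0, 0, 0, -0.5144, 1]]
  ]
}}

```text
t: 11.65
tcp_pos: [0.4958, 0.0854, 0.2277]
ee_rot: [2.461, 1.953, 0.0]
wrist_force: [-0.1, -0.4, -1.5]
opening: 0.0915
```

{"name": "jog_arm", "arguments": {
  "rows": [
    [[-1, 0.12, 0, 0, 0, 0, 1], [-1, 0.12, 0, 0, 0, 0, 1], [-1, 0.12, 0, 0, 0, 0, 1], [-1, 0.12, 0, 0, 0, 0, 1]]
  ]
}}

```text
t: 12.05
tcp_pos: [0.4779, -0.0697, 0.2278]
ee_rot: [2.471, 1.937, -0.002]
wrist_force: [-0.2, 0.9, 0.8]
opening: 0.0917
```

{"name": "jog_arm", "arguments": {
  "rows": [
    [[-1, 0.12, 0, 0, 0, 0, 1], [-1, 0.12, 0, 0, 0, 0, 1], [-1, 0.12, 0, 0, 0, 0, 1], [-1, 0.12, 0, 0, 0, 0, 1]]
  ]
}}

```text
t: 12.45
tcp_pos: [0.4605, -0.2193, 0.2276]
ee_rot: [2.47, 1.938, -0.001]
wrist_force: [0.9, -0.1, -0.5]
opening: 0.0918
```

```bash
python3 - <<'E'
from h import *
x=state();print(x["t"],x["tcp_pos"],x["opening"],x["joint_positions"].round(2),x["ee_rot"],plan([.508,-.245,.1],1.49,x))
q=snapshot("side")
for k in["tongs_grip","tongs_jaws","tong_l","tong_r"]:
    for d in tip_of(k,q)[:2]: print(k,round(d["confidence"],2),toW(q,d["at"]).round(4))
E
```

```text
12.45 [ 0.46046087 -0.21930308  0.22759322] 0.09183895946793011 [-0.59  0.33  1.59 -0.    1.23 -0.35] [ 2.47033739e+00  1.93783387e+00 -1.40869808e-03] (array([-0.089,  0.348,  0.851]), array([ 0.0002,  0.0006, -0.0508]))
tongs_grip 0.56 [ 0.5079 -0.2467  0.0128]
tongs_jaws 0.84 [ 0.5178 -0.1392  0.0177]
tongs_jaws 0.74 [0.4907 0.0485 0.0624]
tong_l 0.74 [ 0.5088 -0.3602 -0.0041]
tong_l 0.38 [ 0.489  -0.3611  0.001 ]
tong_r 0.74 [ 0.5088 -0.3602 -0.0041]
tong_r 0.38 [ 0.489  -0.3611  0.001 ]
```

{"name": "jog_arm", "arguments": {
  "rows": [
    [[-0.09, 0.35, 0.4, 0, 0, -0.051, 1], [-0.09, 0.35, 0.6, 0, 0, -0.051, 1], [-0.09, 0.35, 0.85, 0, 0, -0.051, 1], [-0.09, 0.35, 0.85, 0, 0, -0.051, 1], [-0.09, 0.35, 0.85, 0, 0, -0.051, 1]]
  ]
}}

```text
t: 13.2
tcp_pos: [0.5091, -0.2388, 0.1008]
ee_rot: [-2.3, -2.138, 0.0]
wrist_force: [0.2, 0.2, 0.3]
opening: 0.092
```

```bash
python3 - <<'E'
from h import *
t=snapshot("top");s=snapshot("side")
for q in(s,t):
  for k in["tongs_grip","tongs_jaws"]:
    for d in tip_of(k,q)[:1]: print(k,round(d["confidence"],2),toW(q,d["at"]).round(4))
a=t["image"][160:260,280:400];b=s["image"][120:230,240:360]
cv2.imwrite("pics/ad.png",np.hstack([cv2.resize(a,(396,330),interpolation=3),cv2.resize(b,(396,330),interpolation=3)])[:,:,::-1])
x=state();print(x["t"],x["tcp_pos"],x["opening"],plan([.508,-.2455,.018],1.49,x))
E
```

```text
tongs_grip 0.69 [ 0.5071 -0.2482  0.0142]
tongs_jaws 0.8 [ 0.5163 -0.1396  0.0165]
tongs_jaws 0.68 [ 0.5224 -0.1359  0.0192]
13.5 [ 0.50950151 -0.24042479  0.10225388] 0.09185341360532699 (array([-0.033, -0.009,  0.562]), array([0.001 , 0.0006, 0.0019]))
```

View pics/ad.png

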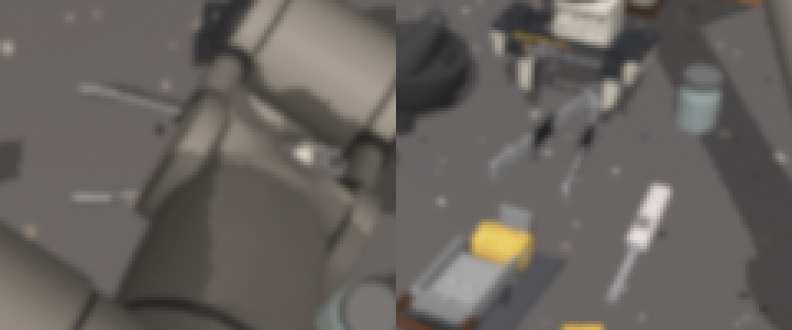

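The tongs lie below the gripper: black pads at side crop (545,130) and (588,135), with the open jaws pointing at the roaster. The cob sits in the rest at (505,243). I'm going down and gripping them to about 58 mm, which is part way.

{"name": "jog_arm", "arguments": {
  "rows": [
    [[-0.033, -0.01, 0.15, 0, 0, 0, 1], [-0.033, -0.01, 0.3, 0, 0, 0, 1], [-0.033, -0.01, 0.42, 0, 0, 0, 1], [-0.033, -0.01, 0.5, 0, 0, 0, 1], [-0.033, -0.01, 0.55, 0, 0, 0, 1], [-0.033, -0.01, 0.55, 0, 0, 0, 1]]
  ]
}}

```text
t: 14.1
tcp_pos: [0.5068, -0.2448, 0.0174]
ee_rot: [-2.303, -2.136, 0.0]
wrist_force: [-0.1, -0.0, -0.2]
opening: 0.0918
```

{"name": "jog_arm", "arguments": {
  "rows": [
    [[0, 0, 0, 0, 0, 0, 0.8], [0, 0, 0, 0, 0, 0, 0.7], [0, 0, 0, 0, 0, 0, 0.63], [0, 0, 0, 0, 0, 0, 0.63], [0, 0, 0, 0, 0, 0, 0.63], [0, 0, 0, 0, 0, 0, 0.63]]
  ],
  "squeeze": 25
}}

```text
t: 14.7
tcp_pos: [0.5076, -0.2452, 0.0184]
ee_rot: [2.302, 2.135, 0.001]
wrist_force: [1.0, -0.2, 5.0]
opening: 0.0583
```

```bash
python3 - <<'E'
from h import *
x=state();print(x["t"],x["tcp_pos"],x["opening"],x["wrist_force"],x["ee_rot"])
q=snapshot("side")
for k in["tongs_grip","tongs_jaws"]:
    for d in tip_of(k,q)[:1]: print(k,round(d["confidence"],2),toW(q,d["at"]).round(4))
E
```

```text
14.7 [ 0.50758509 -0.2451743   0.01835163] 0.058327904725376474 [ 1.02860802 -0.19177465  5.04680761] [2.30189751e+00 2.13532268e+00 9.36638051e-04]
tongs_grip 0.65 [ 0.5039 -0.246   0.0147]
tongs_jaws 0.65 [ 0.5143 -0.1416  0.0164]
```

{"name": "jog_arm", "arguments": {
  "rows": [
    [[0, 0, -0.1, 0, 0, 0, 0.63], [0, 0, -0.2, 0, 0, 0, 0.63], [0, 0, -0.35, 0, 0, 0, 0.63], [0, 0, -0.5, 0, 0, 0, 0.63], [0, 0, -0.65, 0, 0, 0, 0.63], [0, 0, -0.77, 0, 0, 0, 0.63], [0, 0, -0.77, 0, 0, 0, 0.63]]
  ]
}}

```text
t: 15.55
tcp_pos: [0.5076, -0.2455, 0.135]
ee_rot: [2.3, 2.134, 0.001]
wrist_force: [-0.3, 0.3, -1.4]
opening: 0.0577
```

```bash
python3 - <<'E'
from h import *
x=state();print(x["t"],x["tcp_pos"],x["opening"],x["wrist_force"],x["ee_rot"],plan([.479,-.052,.135],1.445,x))
for n in("side","top"):
  q=snapshot(n)
  for k in["tongs_grip","tongs_jaws"]:
    for d in tip_of(k,q)[:1]: print(k,round(d["confidence"],2),toW(q,d["at"]).round(4))
E
```

```text
15.55 [ 0.5076093  -0.24552412  0.13503055] 0.057683479090885864 [-0.32859868  0.34449343 -1.39012963] [2.30044464e+00 2.13439321e+00 8.16528353e-04] (array([ 1.272, -0.287, -0.003]), array([0.0009, 0.0006, 0.0162]))
tongs_grip 0.66 [0.499  0.0829 0.0638]
tongs_jaws 0.51 [ 0.5117 -0.1427  0.1338]
```

Lifted: the wrist force of -1.4 N matches the tongs' weight. I'm moving them above the cob.

{"name": "jog_arm", "arguments": {
  "rows": [
    [[0.2, -0.05, 0, 0, 0, 0.008, 0.63], [0.4, -0.1, 0, 0, 0, 0.016, 0.63], [0.6, -0.14, 0, 0, 0, 0.016, 0.63], [0.75, -0.17, 0, 0, 0, 0.016, 0.63], [0.85, -0.19, 0, 0, 0, 0.016, 0.63], [0.9, -0.2, 0, 0, 0, 0.016, 0.63], [0.9, -0.2, 0, 0, 0, 0.016, 0.63]]
  ]
}}

```text
t: 16.55
tcp_pos: [0.4871, -0.1076, 0.133]
ee_rot: [-2.355, -2.079, 0.0]
wrist_force: [0.1, 0.4, -1.3]
opening: 0.0581
```

{"name": "jog_arm", "arguments": {
  "rows": [
    [[0.12, -0.025, 0, 0, 0, 0, 0.63], [0.25, -0.045, 0, 0, 0, 0, 0.63], [0.34, -0.065, 0, 0, 0, 0, 0.63], [0.375, -0.07, 0.06, 0, 0, 0, 0.63], [0.375, -0.07, 0.1, 0, 0, 0, 0.63], [0.375, -0.07, 0.1, 0, 0, 0, 0.63]]
  ]
}}

```text
t: 17.15
tcp_pos: [0.4832, -0.0513, 0.1169]
ee_rot: [-2.355, -2.077, 0.002]
wrist_force: [-0.0, 0.4, -1.2]
opening: 0.0578
```

```bash
python3 - <<'E'
from h import *
t=snapshot("top");s=snapshot("side")
x=state();print(x["t"],x["tcp_pos"],x["opening"],x["ee_rot"],plan([.479,-.052,.12],1.445,x))
for q in(s,t):
  for k in["tongs_grip","tongs_jaws","cob_center"]:
    for d in tip_of(k,q)[:2]: print(k,round(d["confidence"],2),toW(q,d["at"]).round(4),proj(q,toW(q,d["at"])).round())
a=t["image"][170:250,190:290];b=s["image"][150:230,230:330]
cv2.imwrite("pics/ae.png",np.hstack([cv2.resize(a,(400,320),interpolation=3),cv2.resize(b,(400,320),interpolation=3)])[:,:,::-1])
E
```

```text
17.25 [ 0.48368514 -0.05155626  0.11776116] 0.05802004381589354 [-2.35637180e+00 -2.07718481e+00  9.36406446e-04] (array([-0.007, -0.031, -0.015]), array([-0.0002,  0.0001,  0.    ]))
tongs_grip 0.52 [ 0.4821 -0.0567  0.1141] [[284. 173.]]
tongs_grip 0.51 [0.3728 0.4733 0.0032] [[260. 321.]]
tongs_jaws 0.83 [0.4944 0.0549 0.1168] [[271. 190.]]
cob_center 0.62 [0.4906 0.0502 0.0618] [[272. 201.]]
cob_center 0.54 [0.3593 0.2171 0.026 ] [[292. 251.]]
tongs_jaws 0.49 [0.4994 0.0549 0.1154] [[241. 205.]]
cob_center 0.77 [0.3589 0.2222 0.0199] [[183. 259.]]
cob_center 0.58 [0.3773 0.1301 0.0153] [[215. 252.]]
```

View pics/ae.png

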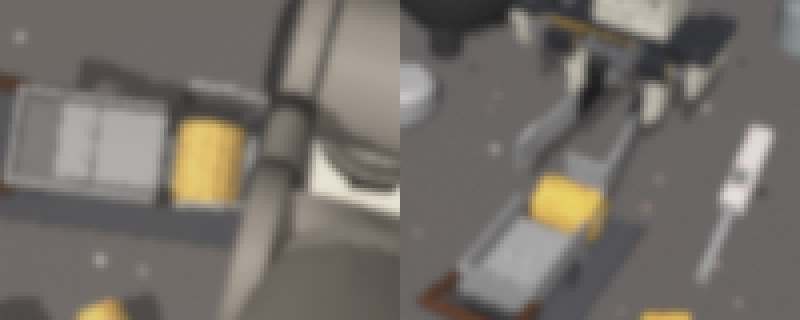

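The jaws straddle the cob from above, but sit about 5 mm too far in +x (jaws at top crop rows ~92 and ~205 before height parallax, cob at 120–205). I'll shift by that much, then go down around the cob's ends.

{"name": "jog_arm", "arguments": {
  "rows": [
    [[0, -0.031, 0, 0, 0, 0, 0.63], [0, -0.031, 0, 0, 0, 0, 0.63], [0, -0.031, 0.06, 0, 0, 0, 0.63], [0, -0.031, 0.12, 0, 0, 0, 0.63], [0, -0.031, 0.18, 0, 0, 0, 0.63], [0, -0.031, 0.24, 0, 0, 0, 0.63], [0, -0.031, 0.3, 0, 0, 0, 0.63], [0, -0.031, 0.36, 0, 0, 0, 0.63], [0, -0.031, 0.37, 0, 0, 0, 0.63], [0, -0.031, 0.37, 0, 0, 0, 0.63]]
  ]
}}

```text
t: 18.55
tcp_pos: [0.4789, -0.0503, 0.0622]
ee_rot: [-2.356, -2.078, 0.001]
wrist_force: [-0.2, -1.5, -1.1]
opening: 0.0579
```

```bash
python3 - <<'E'
from h import *
t=snapshot("top");s=snapshot("side")
x=state();print(x["t"],x["tcp_pos"],x["opening"],x["wrist_force"],x["ee_rot"])
for q in(s,t):
  for k in["tongs_jaws","cob_center"]:
    for d in tip_of(k,q)[:2]: print(k,round(d["confidence"],2),toW(q,d["at"]).round(4))
a=t["image"][170:250,190:290];b=s["image"][150:230,230:330]
cv2.imwrite("pics/af.png",np.hstack([cv2.resize(a,(400,320),interpolation=3),cv2.resize(b,(400,320),interpolation=3)])[:,:,::-1])
E
```

```text
18.65 [ 0.47935414 -0.0504249   0.06286959] 0.05807057532688353 [ 0.84210184  0.07225276 -1.33418119] [2.35566285e+00 2.07777256e+00 3.66262746e-04]
tongs_jaws 0.57 [0.4905 0.0529 0.0635]
tongs_jaws 0.51 [0.4883 0.0525 0.0608]
cob_center 0.76 [0.3603 0.2198 0.0264]
cob_center 0.55 [0.3731 0.1263 0.016 ]
tongs_jaws 0.51 [0.4909 0.0556 0.0645]
cob_center 0.76 [0.4897 0.0531 0.0593]
cob_center 0.54 [0.3755 0.1274 0.0189]
```

View pics/af.png

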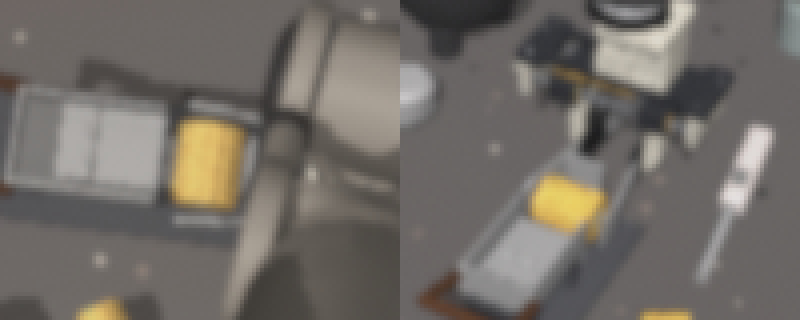

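The jaws sit either side of the cob (crop rows 103 and 222, cob 120–207) and nothing touches. I'm closing them and lifting.

{"name": "jog_arm", "arguments": {
  "rows": [
    [[0, 0, 0, 0, 0, 0, 0.6], [0, 0, 0, 0, 0, 0, 0.57], [0, 0, 0, 0, 0, 0, 0.54], [0, 0, 0, 0, 0, 0, 0.5], [0, 0, 0, 0, 0, 0, 0.4], [0, 0, 0, 0, 0, 0, 0.2], [0, 0, 0, 0, 0, 0, 0.2], [0, 0, 0, 0, 0, 0, 0.2]]
  ],
  "squeeze": 35
}}

```text
t: 19.65
tcp_pos: [0.4792, -0.0504, 0.0627]
ee_rot: [2.356, 2.078, 0.0]
wrist_force: [1.4, 0.3, -0.8]
opening: 0.0475
```

```bash
python3 - <<'E'
from h import *
x=state();print(x["t"],x["tcp_pos"],x["opening"],x["wrist_force"],x["ee_rot"])
E
```

```text
19.65 [ 0.47917065 -0.0503583   0.0626699 ] 0.04749375856428714 [ 1.3547804   0.34422248 -0.80085297] [2.35594016e+00 2.07798109e+00 7.18543459e-05]
```

The opening is 47.5 mm, which is the "closed on the cob" width. I'm lifting 10 cm slowly.

{"name": "jog_arm", "arguments": {
  "rows": [
    [[0, 0, -0.05, 0, 0, 0, 0.2], [0, 0, -0.1, 0, 0, 0, 0.2], [0, 0, -0.16, 0, 0, 0, 0.2], [0, 0, -0.24, 0, 0, 0, 0.2], [0, 0, -0.32, 0, 0, 0, 0.2], [0, 0, -0.4, 0, 0, 0, 0.2], [0, 0, -0.48, 0, 0, 0, 0.2], [0, 0, -0.56, 0, 0, 0, 0.2], [0, 0, -0.62, 0, 0, 0, 0.2], [0, 0, -0.67, 0, 0, 0, 0.2]]
  ]
}}

```text
t: 20.65
tcp_pos: [0.4792, -0.0504, 0.1642]
ee_rot: [2.355, 2.078, 0.001]
wrist_force: [0.0, -0.0, -2.2]
opening: 0.0472
```

{"name": "jog_arm", "arguments": {
  "rows": [
    [[0, 0, 0, 0, 0, 0, 0.2], [0, 0, 0, 0, 0, 0, 0.2], [0, 0, 0, 0, 0, 0, 0.2], [0, 0, 0, 0, 0, 0, 0.2], [0, 0, 0, 0, 0, 0, 0.2]]
  ]
}}

```text
t: 21.15
tcp_pos: [0.4789, -0.0503, 0.1628]
ee_rot: [-2.356, -2.078, 0.001]
wrist_force: [-0.8, 0.5, -1.0]
opening: 0.0471
```

```bash
python3 - <<'E'
from h import *
t=snapshot("top");s=snapshot("side")
x=state();print(x["t"],x["tcp_pos"],x["opening"],x["wrist_force"],x["ee_rot"])
for q in(s,t):
  for k in["tongs_grip","tongs_jaws","cob_center","pan_handle"]:
    for d in tip_of(k,q)[:2]: print(k,round(d["confidence"],2),toW(q,d["at"]).round(4))
a=t["image"][160:260,170:290];b=s["image"][130:240,220:340]
cv2.imwrite("pics/ag.png",np.hstack([cv2.resize(a,(396,330),interpolation=3),cv2.resize(b,(396,330),interpolation=3)])[:,:,::-1])
E
```

```text
21.25 [ 0.47900438 -0.05033924  0.16291042] 0.047432767970406534 [ 0.84373846  0.28952262 -1.30790847] [-2.35582973e+00 -2.07786813e+00  5.54641851e-04]
tongs_grip 0.7 [ 0.4761 -0.0544  0.1596]
tongs_grip 0.37 [ 0.4748 -0.17    0.1438]
tongs_jaws 0.58 [0.4862 0.0514 0.1609]
tongs_jaws 0.42 [ 0.4734 -0.051   0.1588]
cob_center 0.8 [0.4906 0.0525 0.1604]
cob_center 0.6 [0.3597 0.2178 0.0263]
pan_handle 0.62 [0.5153 0.2311 0.0854]
cob_center 0.83 [0.3561 0.221  0.0211]
cob_center 0.66 [0.3732 0.1272 0.017 ]
pan_handle 0.72 [0.5173 0.2341 0.0872]
```

View pics/ag.png

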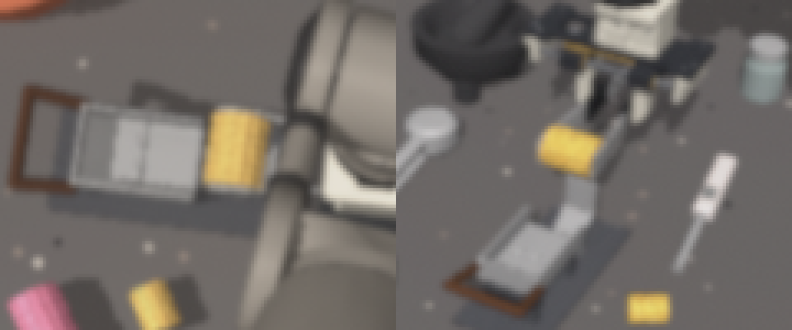

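The cob is held level in the tongs, at side crop (570,148) and z = 0.160, about 10 cm above the rest. The pan is level and everything else is where it was. Handing in.

```bash
python3 -c "
from station import *
print(hand_in())"
```

```text
the job is handed in; nothing more can be done
None
```

I tipped the pan to about 0.7 rad by its handle, worked out from the bar's rise. The cob rolled into the rest, and I lowered the pan back level and let go. Then I took the tongs, closed the jaws on the cob's two ends, lifted it 10 cm and handed in while holding it still, at about t = 21 s of the 59 s allowed.

**Last checks before handing in:**
- **Cob height:** its centre was at z ≈ 0.160 m against 0.060 m in the rest, and about 5 mm from the jaws' midpoint. Only the side view gave these two; the networks did not find the lifted cob or the jaws in the top view.
- **Grip:** the opening was steady at 47 mm, the width given for tongs closed on the cob.
- **Tongs:** level.
- **Pan:** handle at z ≈ 0.086 m, so level.
- **Other things:** the molcajete, squeezer, salt jar and lighter looked unmoved in the last picture. The lime bowl and most of the warmer were outside the crop, but the arm never went near the bowl and stayed clear of the warmer.

**What disagreed:** the two camera views differed by about 5 mm in y throughout, so I used their mean. Contact forces on the cob and tongs could not be read directly. No check failed.

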